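Reset the easel's paper stop to the marked size

TASK

The enlarging easel's sliding paper stop is parked. Pull its spring index plunger up, slide the stop along the rail to the pocket at the arrow-shaped marker, and let the plunger go so that its pin drops fully home there. Move it gently: never force the pin sideways against the bar, find the pocket by feel; leave the other things on the bench where they are, and let go of the stop at the end.

Things in the scene. Friction and masses are not known exactly. Their poses are not given: they have to be found in the camera images.
- easel: The enlarging easel: a white board 325 x 360 x 18 mm, fixed on the bench. Origin: on its underside, 150 mm from its near edge, midway along y; z up, y along its rail, which lies at x = +95 mm. Nominal places along y: parking slot -100 mm; pockets -20, +30, +80 mm; the true ones are off by up to 12 mm (see rail).
- rail (a point): Middle of the rail, at the top of the steel index bar, 38 mm above the bench. The bar (22 mm wide) has a 40 mm long parking slot and three pockets 11 mm long. It was shifted by hand for the paper border and clamped: slot and pockets together lie up to 12 mm either way along y from nominal, an unmeasured amount: feel for it. It stays put during the job.
- stop: The paper stop: grey carriage, 60 mm along the rail, 56 mm across, top 59 mm above the bench, with a steel blade over the board. 0.3-0.65 kg, 2 N friction; slides along the easel's y only, about -120 to +115 mm. Origin: on the pin's axis at bench height; axes as the easel's. It carries the plunger, whose pin (8 mm thick, round nose) starts in the parking slot.
- plunger (a joint): Height of the plunger above fully home, in m: 0 = pin fully home in slot or pocket, about 0.0085 = pin's nose resting on top of the bar (pin and bar slide at friction 0.15), 0.016 = fully pulled (end stop). A spring drives it down with 5 N at 0, 7.3 N at 0.009, 9 N at 0.016. The pin must not be pressed on the bar with more than 25 N.
- knob_top (a point): Centre of the top of the plunger's knob, a plain upright black cylinder 26 mm across and 30 mm high on the pin's axis. With the plunger home its top is 98 mm above the bench, its underside 68 mm (9 mm above the carriage); it rises with the plunger. Free all round: pinch it from above.
- arrow: Arrow-shaped steel marker, about 36 x 30 mm in plan, 10 mm high, fixed on the board along the rail's far side, point towards the rail, beside one of the three pockets; round studs stand beside the other two. Origin: on its stem's centre line, 18 mm above the bench, at that pocket's nominal y; axes as the easel's. The pocket to use is the one within 12 mm of it along y.
- jug: Pale plastic measuring jug, rim 104 mm across, 160 mm high, on the bench. A bystander: leave it alone. Origin: its underside's centre.
- bottle: Brown bottle, 72 mm across, 210 mm high, on the bench. A bystander: leave it alone. Origin: its underside's centre.
- film_can: Black film can, 32 mm across, 50 mm high, on the easel's board. A bystander: leave it alone. Origin: its underside's centre.
- syringe: Dosing syringe lying on the bench beyond the easel, about 140 mm long, 32 mm high. A bystander: leave it alone. Origin: its underside's centre.
- loupe: Metal focusing loupe, 52 mm across, 58 mm high, on the bench beyond the easel. A bystander: leave it alone. Origin: its underside's centre.
- tongs: Blue print paddle, 200 mm long, lying on the bench. A bystander: leave it alone. Origin: its underside's centre.

How it is judged (in metres and radians):
On the way, in this order (a step that is already met when the one before it is completed fails the run):
1. the plunger is pulled so that its pin is clear of the parking slot (value of joint plunger above 0.009 m), for 0.1 s.
2. the pin is fully home in the pocket at the arrow (y of stop in the frame of arrow between -0.02 and 0.02 m and value of joint plunger below 0.002 m), for 0.3 s.
At the end, for the whole second after the job is handed in: The stop stands at the arrow (its pin axis within 20 mm of the arrow along the rail, which only the arrow's own pocket allows), the plunger is home to within 2 mm, and the stop is at rest (all of step 2 and linear speed of stop below 0.005 m/s); the robot touches nothing.
It fails at once if the pin is forced against the index bar with more than 25 N (contact force between stop and easel above 25 N).
It fails at once if a bystander (jug, bottle, film can, syringe, loupe or tongs) is moved by more than 25 mm (distance of any of jug, bottle, film_can, syringe, loupe, tongs from where it was at the start of the episode above 0.025 m).
It also fails if it takes over 48 s, if anything falls off the work surface, if the arm or the gripper's body presses on something with over 40 N, if the wrist force passes 120 N, or if a joint passes its speed limit or range.

ROBOT

A 7-joint arm with a two-finger parallel gripper is mounted at the origin on the work surface. World frame = base frame: x ahead of the robot, y to its left, z up, the work surface at z = 0. Lengths are in m, angles in degrees, forces in N, time in s.
With the tool pointing down it reaches from about 0.425 to 1.025 m from the base axis. Payload 9.4 kg.
Tool frame: the origin (TCP) lies at the very end of the fingers, on their centre line; the grasp point (between the pads) lies 19 mm behind it (pinch_z is the distance from the TCP to the grasp point, in m); z points along the fingers, y is the line along which they close (so a half turn about z gives the same grasp; the last joint's range is limited). The gripper opens to 93 mm and grips with 3 to 60 N. Pads are 15 mm wide; open, the fingers measure 128 mm over their backs; the gripper's body (75 mm by 188 mm) begins 65 mm behind the grasp point.
Start: joints at [-69.712, 34.337, -0.143, 91.639, 0.103, 54.024, -4.572], TCP at [0.303, 0.659, 0.219] pointing down, gripper open.
Joint ranges: [-147.43, 147.43], [-19.82, 112.94], [-74.19, 73.91], [6.32, 146.72], [-59.91, 239.91], [6.04, 106.73], [-150.56, 150.56]. Speed limits (degrees/s): [127.2, 127.2, 172.46, 172.46, 180, 180, 180].

INTERFACE

Orientations are given as [roll, pitch, yaw] about the fixed x, y, z axes, in that order (R = Rz(yaw) Ry(pitch) Rx(roll)).
In Python, from rig import sense, snapshot, close_job, search_frame, regions_of, pinpoint, pinch_z gives the robot as it stands. The module is installed in compiled form; this text tells all that it offers.
- The arm moves only by the shell command python3 -m inch 'ROWS' [FORCE]. ROWS is text: rows parted by semicolons, each of 7 numbers parted by spaces: the shift along the world's x, y, z in m, then the turn, a rotation vector about the world's x, y, z in rad, then the finger opening in m, from 0 to 0.093. A call has 1 to 10 rows; each row is the pose to reach, as a shift and turn from the pose commanded when the call began; what a row does not reach only later rows make up. A row lasts 1/10 s, in which the tool goes at most 50 mm and 8.59 degrees, less where a joint would pass 70% of its speed; a pose out of reach is approached as far as the arm can. A call with a gripper value outside its range is refused whole. The fingers move at their own pace and stop on an object; FORCE is the grip in N (left out, the last holds). Time passes only in rows, so rows that repeat a pose let the fingers close. It gives the time, the measured TCP pose, the force, the opening and the grip force at its end, in the units of the state.
- sense(): the state, without advancing time (a new reading comes with each control period).
- snapshot(name): name is "scene" or "top"; returns a dict with "pixels" (384x512x3 uint8, red, green, blue), "camera_matrix" (3x3 intrinsics, pixels), "dist" ([k1, k2, p1, p2, k3] as OpenCV has them; the pictures are not rectified), "camera_from_world" (4x4, takes a point from world to camera coordinates). Camera axes: x right, y down, z forward; pixel columns grow to the right and rows downward; lengths in m; the calibration is good to about 2 mm. A picture is of the moment at which its call begins. There is no depth.
- close_job(): hands the job in; it is judged then, once.
Trained networks look in the newest picture that a camera, given by its name, has taken for a name from the list of things; names that differ only in an ending like _2 or _b are one class to them, and where a whole thing is asked for, a point or a joint stands for the part that bears it (a point fixed in the world has none). Each returns a list of dicts, best first, with "p" (0 to 1); they miss things now and then, are a little off and sometimes report something else, mostly with a low value. They report only what shows in the picture. A call takes as long as a camera call.
- search_frame(camera, query): "xy" ([column, row] in pixels, amid what is visible of it).
- regions_of(camera, query): "pixels" (384x512 bool, what is visible of it) and "xy" ([column, row] in pixels, amid what is visible of it).
- pinpoint(camera, query): "xy" ([column, row] in pixels: a listed point, or the origin of a listed thing).
The state is a dict: "time_s": time; "q": joint angles; "dq": joint speeds; "effort": joint torques, N m; "tcp_pos": TCP position; "tcp_rot": TCP orientation; "contact_force": force on the tool from outside, world axes, zero at the start; "moment": the same for the moment, N m; "opening": opening from 0.0 (shut) to 1.0 (fully open); "gripper_force": force on a finger pad.
Only numpy, scipy, OpenCV 4.12 (cv2) and the standard library are available. Lean on these libraries where they do the work, as an engineer would, in place of code of your own. Each camera call takes 0.05 s, during which the arm holds its last target. There are 200 camera calls.

## Working session

There is one attempt and no reset: what is moved stays moved. The work goes in short steps, Python scripts to look and compute and a shell command to move; the robot and the scene stay as the last step left them, time stands still between calls to the robot, and variables do not carry over. Pictures are saved under pics/ and viewed, at most 10 in all, crops included, and the job is handed in when it is done.

```bash
mkdir -p pics; cat > h.py <<'E'
import numpy as np, cv2
from rig import *
def ray(s,xy,z):
    K=np.array(s["camera_matrix"]);d=np.array(s["dist"]);T=np.array(s["camera_from_world"])
    u=cv2.undistortPoints(np.array([[xy]],float),K,d)[0,0]
    R=T[:3,:3];c=-R.T@T[:3,3];v=R.T@np.array([u[0],u[1],1])
    return c+v*(z-c[2])/v[2]
def proj(s,p):
    T=np.array(s["camera_from_world"])
    return cv2.projectPoints(np.array([p],float),cv2.Rodrigues(T[:3,:3])[0],T[:3,3],np.array(s["camera_matrix"]),np.array(s["dist"]))[0][0,0]
E
python3 - <<'E'
from h import *
S={c:snapshot(c) for c in("scene","top")}
for c in S:
    cv2.imwrite(f"pics/{c}1.png",S[c]["pixels"][:,:,::-1])
    for q,z in(("easel",0),("rail",.038),("stop",0),("knob_top",.098),("arrow",.018)):
        for r in pinpoint(c,q)[:3]: print(c,q,round(r["p"],2),np.round(r["xy"],1),np.round(ray(S[c],r["xy"],z),4))
    print(np.round(S[c]["camera_from_world"],2).tolist())
print(sense())
E
```

```text
scene easel 0.7 [225.8 181.4] [ 0.4925 -0.047   0.    ]
scene rail 0.69 [223.2 198.5] [ 0.5791 -0.0687  0.038 ]
scene stop 0.78 [185.1 203.6] [ 0.545  -0.1654 -0.    ]
scene knob_top 0.51 [182.9 180.4] [ 0.55   -0.1609  0.098 ]
scene arrow 0.42 [239.1 225. ] [ 0.6534 -0.0435  0.018 ]
[[0.23, 0.97, 0.02, -0.14], [0.75, -0.16, -0.65, -0.38], [-0.63, 0.16, -0.76, 1.46], [0.0, 0.0, 0.0, 1.0]]
top easel 0.87 [271.2 228.6] [ 0.4838 -0.0426  0.    ]
top easel 0.74 [210.8 128.5] [0.7741 0.1381 0.    ]
top rail 0.88 [281.2 192.6] [ 0.5818 -0.0682  0.038 ]
top stop 0.97 [314.2 205.6] [ 0.5508 -0.1643  0.    ]
top stop 0.45 [335.5 134.8] [ 0.7597 -0.228   0.    ]
top knob_top 0.69 [273.6 227.7] [ 0.4826 -0.0464  0.098 ]
top knob_top 0.65 [314.4 207.4] [ 0.5365 -0.1515  0.098 ]
top knob_top 0.56 [318.5 198.1] [ 0.5609 -0.1623  0.098 ]
top arrow 0.37 [273.3 172.5] [ 0.6415 -0.0464  0.018 ]
[[0.02, -1.0, -0.02, -0.01], [-0.99, -0.01, -0.13, 0.59], [0.13, 0.02, -0.99, 1.02], [0.0, 0.0, 0.0, 1.0]]
{'time_s': 0.6, 'q': array([-69.71132011,  34.33705974,  -0.141001  ,  91.64118054,
         0.101132  ,  54.02390425,  -4.56932494]), 'dq': array([ 0.01699384, -0.05984307,  0.00682246,  0.01109526,  0.04830252,
       -0.01994674,  0.00158178]), 'effort': array([-1.61720865e-03, -7.64410257e+01,  1.49547234e+00, -2.52605402e+01,
       -5.23412798e-02,  1.06265882e-02,  6.46375156e-05]), 'tcp_pos': array([0.30277427, 0.65872628, 0.21860765]), 'tcp_rot': array([-1.79998167e+02,  2.46106221e-03,  1.55317837e+02]), 'contact_force': array([-0.08528398,  0.17275808, -0.09254863]), 'moment': array([ 0.03226195,  0.01662312, -0.00568425]), 'gripper_force': 0.0, 'opening': 1.0000592515166253}
```

View pics/scene1.png

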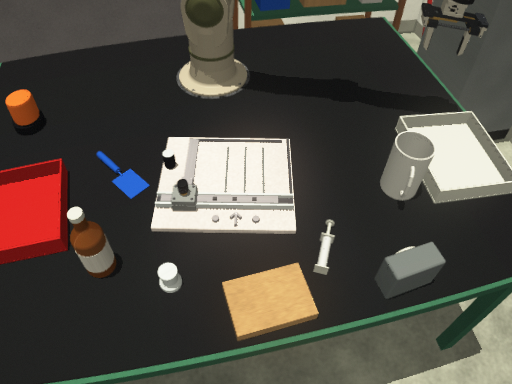

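View pics/top1.png

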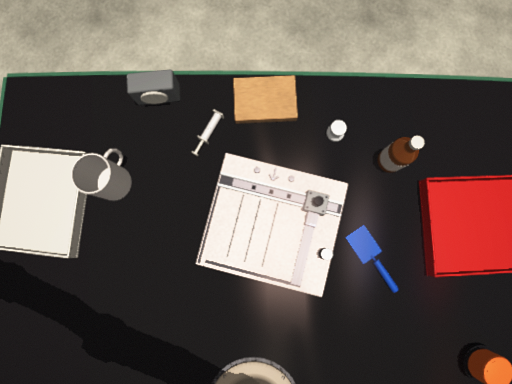

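The overview shows the stop at (317,202) in the top picture, with the arrow at (273,174) between the studs at (257,170) and (291,179), so it's the middle pocket. The film can is near (325,254). Next I'll fit the board's pose and refine the knob.

```bash
python3 - <<'E'
from h import *
for c in("top","scene"):
    s=snapshot(c)
    r=regions_of(c,"easel")
    st=regions_of(c,"stop")
    m=(r[0]["pixels"]|st[0]["pixels"]).astype(np.uint8)
    print(c,r[0]["p"],m.sum())
    cs=max(cv2.findContours(m,0,2)[0],key=cv2.contourArea)[:,0].astype(float)
    P=np.array([ray(s,p,.018)[:2] for p in cs],np.float32)
    rc=cv2.minAreaRect(P);print("rect",rc); print(np.round(cv2.boxPoints(rc),4).tolist())
    for q,z in(("knob_top",.098),("arrow",.018),("stop",0),("film_can",.018),("loupe",0),("bottle",0)):
        for k in pinpoint(c,q)[:2]: print(q,round(k["p"],2),np.round(k["xy"],1),np.round(ray(s,k["xy"],z),4)[:2])
    if c=="top": cv2.imwrite("pics/top2.png",cv2.resize(s["pixels"][140:310,180:370,::-1],None,fx=3.5,fy=3.5,interpolation=2))
E
```

```text
top 0.75 14580
rect ((0.4991522431373596, -0.04526728391647339), (0.35860589146614075, 0.32570526003837585), 76.35635375976562)
[[0.2985999882221222, -0.181099995970726], [0.6151000261306763, -0.2578999996185303], [0.6996999979019165, 0.09059999883174896], [0.3831999897956848, 0.16740000247955322]]
knob_top 0.4 [315.8 197.5] [ 0.5623 -0.1553]
arrow 0.38 [276.3 174.3] [ 0.6365 -0.055 ]
stop 0.82 [313.8 207.3] [ 0.5459 -0.1632]
film_can 0.58 [326.4 249.8] [ 0.4268 -0.1954]
loupe 0.66 [335.3 131.3] [ 0.7703 -0.2276]
bottle 0.79 [390.6 163.1] [ 0.6777 -0.3879]
scene 0.85 12664
rect ((0.5044834613800049, -0.047908052802085876), (0.36350297927856445, 0.34090059995651245), 76.6789321899414)
[[0.29670000076293945, -0.18549999594688416], [0.6284999847412109, -0.2639999985694885], [0.7121999859809875, 0.08969999849796295], [0.3804999887943268, 0.16820000112056732]]
knob_top 0.66 [182.  182.7] [ 0.5568 -0.1639]
knob_top 0.21 [121.8 170.9] [ 0.486  -0.3078]
arrow 0.43 [236.  219.3] [ 0.635  -0.0475]
arrow 0.42 [181.1 183.6] [ 0.49   -0.1673]
stop 0.98 [183.8 207.8] [ 0.5579 -0.1705]
film_can 0.79 [168.7 165.5] [ 0.4171 -0.1934]
loupe 0.8 [168.3 284.8] [ 0.7693 -0.2334]
bottle 0.93 [102.5 261.5] [ 0.6769 -0.3826]
```

View pics/top2.png

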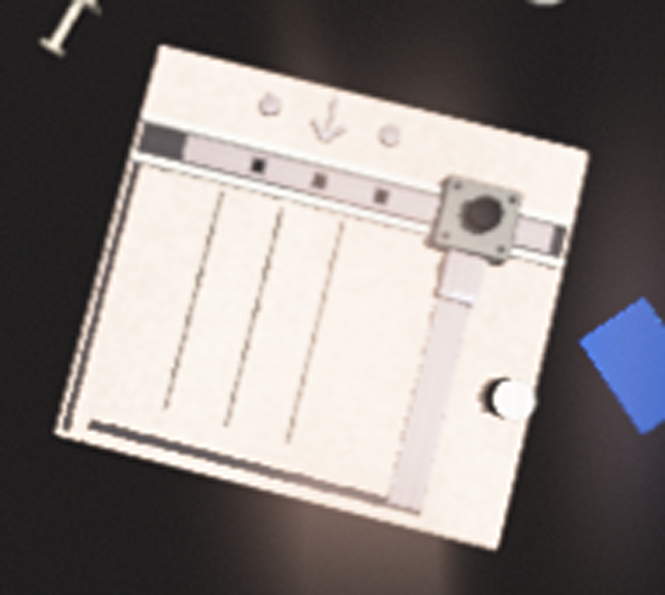

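The crop shows the knob at about (317.7,200.9) in full-image pixels, the pockets at (253.7,187.1), (271.1,191.7) and (288.9,196), and the arrow beside the middle pocket.

```bash
python3 - <<'E'
from h import *
s=snapshot("top")
a=np.radians(-13.64);X=np.array([np.cos(a),np.sin(a)]);Y=np.array([-X[1],X[0]])
O=np.array([.49915,-.04527])-.0125*X
for n,p,z in(("knobtop",(317.7,200.9),.098),("p3",(253.7,187.1),.038),("p2",(271.1,191.7),.038),("p1",(288.9,196),.038),("arrowtip",(180+326/3.5,140+142/3.5),.028)):
    w=ray(s,p,z)[:2]; print(n,w.round(4),"easel",(X@(w-O)).round(4),(Y@(w-O)).round(4))
# carriage top via grey segmentation at z=.059
m=regions_of("top","stop")[0]["pixels"]
im=s["pixels"].astype(int).mean(2);print("O",O,X)
g=np.argwhere((im>90)&(im<175)&m)[:,::-1]
P=np.array([ray(s,p,.059)[:2] for p in g]); E=np.c_[(P-O)@X,(P-O)@Y]
E=E[E[:,0]>.06]
print(np.percentile(E,[2,50,98],axis=0).round(4))
w=O+.095*X
for y in(-.12,-.11,-.1,-.09,-.08): print(y,(w+y*Y).round(4),proj(s,[*(w+y*Y),.098]).round(1))
E
```

```text
knobtop [ 0.5535 -0.1602] easel 0.0924 -0.0988
p3 [0.5961 0.0079] easel 0.0942 0.0746
p2 [ 0.5839 -0.0403] easel 0.0937 0.0248
p1 [ 0.5726 -0.0895] easel 0.0944 -0.0257
arrowtip [ 0.6167 -0.0459] easel 0.1269 0.0271
O [ 0.48700254 -0.04232224] [ 0.9717966  -0.23582061]
[[ 0.0641 -0.1253]
 [ 0.0887 -0.093 ]
 [ 0.1173 -0.0701]]
-0.12 [ 0.551  -0.1813] [325.8 202. ]
-0.11 [ 0.5534 -0.1716] [322.1 201. ]
-0.1 [ 0.5557 -0.1619] [318.4 200.1]
-0.09 [ 0.5581 -0.1522] [314.6 199.1]
-0.08 [ 0.5605 -0.1425] [310.9 198.2]
```

```bash
R='0.2525 -0.819 0 0 0 0.193 0.093'; python3 -m inch '0.2525 -0.819 0 0 0 0.193 0.093; 0.2525 -0.819 0 0 0 0.193 0.093; 0.2525 -0.819 0 0 0 0.193 0.093; 0.2525 -0.819 0 0 0 0.193 0.093; 0.2525 -0.819 0 0 0 0.193 0.093; 0.2525 -0.819 0 0 0 0.193 0.093; 0.2525 -0.819 0 0 0 0.193 0.093; 0.2525 -0.819 0 0 0 0.193 0.093; 0.2525 -0.819 0 0 0 0.193 0.093; 0.2525 -0.819 0 0 0 0.193 0.093'
```

```text
time_s: 2.6
tcp_pos: [0.4505, 0.1791, 0.219]
tcp_rot: [180.0, 0.0, 166.4]
contact_force: [1.0, -0.1, 0.3]
opening: 1.002
gripper_force: 0.0
```

```bash
python3 -m inch '0.105 -0.34 0 0 0 0 0.093; 0.105 -0.34 0 0 0 0 0.093; 0.105 -0.34 0 0 0 0 0.093; 0.105 -0.34 0 0 0 0 0.093; 0.105 -0.34 0 0 0 0 0.093; 0.105 -0.34 0 0 0 0 0.093; 0.105 -0.34 0 0 0 0 0.093; 0.105 -0.34 0 0 0 0 0.093; 0.105 -0.34 -0.05 0 0 0 0.093; 0.105 -0.34 -0.08 0 0 0 0.093'; python3 - <<'E'
from h import *
S={c:snapshot(c) for c in("scene","top")};t=sense();print(t["tcp_pos"],t["tcp_rot"],t["q"].round(0))
for c in S:
    for q,z in(("knob_top",.098),("stop",0)):
        for r in pinpoint(c,q)[:2]: print(c,q,round(r["p"],2),np.round(r["xy"],1),np.round(ray(S[c],r["xy"],z),4))
a=cv2.resize(S["scene"]["pixels"][110:240,120:280,::-1],None,fx=4,fy=4,interpolation=2)
cv2.imwrite("pics/c3.png",a)
E
```

```text
time_s: 3.6
tcp_pos: [0.5547, -0.1591, 0.1371]
tcp_rot: [180.0, 0.0, 166.3]
contact_force: [-0.4, -0.3, -0.4]
opening: 0.998
gripper_force: 0.0
[ 0.55282275 -0.15803065  0.13535446] [179.9988582   -0.36480644 166.39969813] [  9.  30.   1. 116.  -1.  34.  88.]
scene knob_top 0.41 [180.8 181.5] [ 0.5524 -0.1664  0.098 ]
scene stop 0.63 [185.5 206.3] [ 0.554  -0.1655  0.    ]
top knob_top 0.22 [315.9 204.9] [ 0.543  -0.1554  0.098 ]
top stop 0.83 [315.6 204.9] [ 0.5528 -0.1683  0.    ]
```

View pics/c3.png

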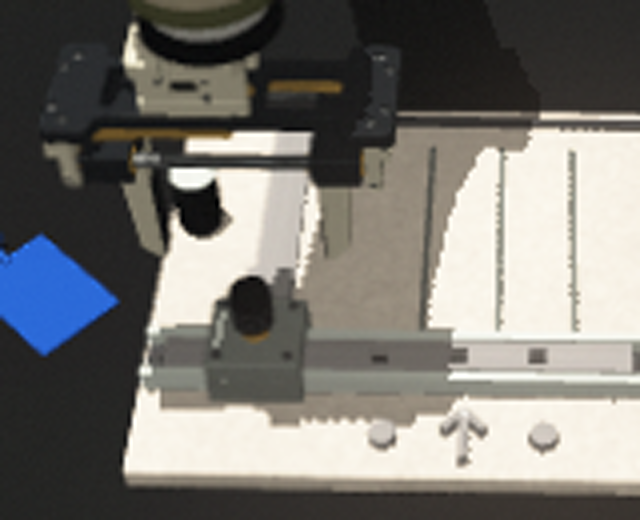

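The gripper is open above the knob, with fingertips at about (158,172) and (204,172) and the knob top near (183,182). I'll check that against the projection.

```bash
python3 - <<'E'
from h import *
s=snapshot("scene");t=sense();print(t["tcp_pos"],t["tcp_rot"])
print(proj(s,t["tcp_pos"]),proj(s,[.5555,-.1605,.098]),proj(s,[.5555,-.1605,.068]))
im=s["pixels"].astype(int).max(2)
b=(im<45).astype(np.uint8);n,l,st,c=cv2.connectedComponentsWithStats(b[175:200,170:200])
print([(x[2:].tolist(),y+[170,175]) for x,y in zip(st,c) if x[4]>20])
u=ray(s,(182.8,183.2),.098);print(u)
E
```

```text
[ 0.55616856 -0.15898723  0.14044628] [1.79990740e+02 1.64582924e-01 1.66397170e+02]
[182.05430561 170.46365809] [183.34309514 182.05731311] [184.66562453 189.88945303]
[([30, 25, 632], array([184.88924051, 187.19462025])), ([11, 14, 118], array([182.41525424, 185.95762712]))]
[ 0.55883787 -0.16223136  0.098     ]
```

```bash
python3 -m inch '0 -0.002 -0.02 0 0 0 0.08; 0 -0.002 -0.04 0 0 0 0.06; 0 -0.002 -0.055 0 0 0 0.05; 0 -0.002 -0.065 0 0 0 0.045; 0 -0.002 -0.069 0 0 0 0.04; 0 -0.002 -0.069 0 0 0 0.036; 0 -0.002 -0.069 0 0 0 0.034; 0 -0.002 -0.069 0 0 0 0.032' 10; python3 -m inch '0 0 0 0 0 0 0.028; 0 0 0 0 0 0 0.025; 0 0 0 0 0 0 0.022; 0 0 0 0 0 0 0.02; 0 0 0 0 0 0 0.02' 20
```

```text
time_s: 4.75
tcp_pos: [0.5555, -0.1611, 0.0704]
tcp_rot: [180.0, 0.1, 166.4]
contact_force: [-0.1, -0.1, 0.0]
opening: 0.373
gripper_force: 0.0
time_s: 5.25
tcp_pos: [0.5553, -0.1614, 0.07]
tcp_rot: [-180.0, 0.0, 166.4]
contact_force: [-1.1, -2.3, 6.2]
opening: 0.275
gripper_force: 20.0
```

```bash
python3 -m inch '0 0 0.003 0 0 0 0.02; 0 0 0.006 0 0 0 0.02; 0 0 0.009 0 0 0 0.02; 0 0 0.012 0 0 0 0.02; 0 0 0.013 0 0 0 0.02; 0 0 0.013 0 0 0 0.02; 0 0 0.013 0 0 0 0.02; 0 0 0.013 0 0 0 0.02'
```

```text
time_s: 6.05
tcp_pos: [0.5552, -0.1611, 0.0826]
tcp_rot: [-180.0, 0.0, 166.4]
contact_force: [3.8, -2.0, -8.1]
opening: 0.277
gripper_force: 20.0
```

```bash
python3 -m inch '0.0012 0.005 0 0 0 0 0.02; 0.0024 0.01 0 0 0 0 0.02; 0.0047 0.0194 0 0 0 0 0.02; 0.0071 0.0292 0 0 0 0 0.02; 0.0094 0.0389 0 0 0 0 0.02; 0.0118 0.0486 0 0 0 0 0.02; 0.0142 0.0583 0 0 0 0 0.02; 0.0154 0.0632 0 0 0 0 0.02; 0.016 0.066 0 0 0 0 0.02; 0.016 0.066 0 0 0 0 0.02'
```

```text
time_s: 7.05
tcp_pos: [0.5713, -0.0941, 0.0826]
tcp_rot: [180.0, 0.0, 166.4]
contact_force: [5.1, 1.3, -9.3]
opening: 0.275
gripper_force: 20.0
```

```bash
python3 -m inch '0.0012 0.005 0 0 0 0 0.02; 0.0035 0.0145 0 0 0 0 0.02; 0.0059 0.0243 0 0 0 0 0.02; 0.0083 0.034 0 0 0 0 0.02; 0.0097 0.0398 0 0 0 0 0.02; 0.0106 0.0437 0 0 0 0 0.02; 0.0109 0.0447 0 0 0 0 0.02; 0.0109 0.0447 0 0 0 0 0.02; 0.0109 0.0447 0 0 0 0 0.02'; python3 - <<'E'
from h import *
s=snapshot("scene");t=sense();print(t["tcp_pos"],t["contact_force"])
cv2.imwrite("pics/c4.png",cv2.resize(s["pixels"][110:240,150:310,::-1],None,fx=4,fy=4,interpolation=2))
E
```

```text
time_s: 7.95
tcp_pos: [0.5819, -0.0499, 0.0826]
tcp_rot: [180.0, -0.0, 166.4]
contact_force: [4.2, 1.2, -9.4]
opening: 0.273
gripper_force: 20.0
[ 0.58190304 -0.04989743  0.08259401] [ 3.50059403  1.01469335 -8.86643513]
```

View pics/c4.png

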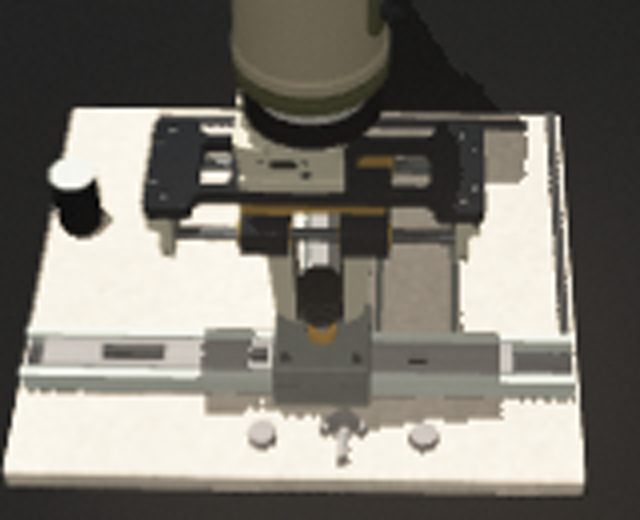

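The stop is about 10 mm short of the pocket beside the arrow, as planned. Next I'll lower the pin until it's just above the bar, ease the grip so only the spring presses the pin, and feel forward.

```bash
python3 -m inch '0 0 -0.001 0 0 0 0.02; 0 0 -0.002 0 0 0 0.02; 0 0 -0.003 0 0 0 0.02; 0 0 -0.0035 0 0 0 0.02; 0 0 -0.0035 0 0 0 0.02' ; python3 -m inch '0 0 0 0 0 0 0.0285; 0 0 0 0 0 0 0.0285; 0 0 0 0 0 0 0.0285; 0 0 0 0 0 0 0.0285'
```

```text
time_s: 8.5
tcp_pos: [0.5819, -0.0503, 0.079]
tcp_rot: [180.0, -0.0, 166.4]
contact_force: [2.5, 1.7, -7.0]
opening: 0.273
gripper_force: 20.0
time_s: 8.9
tcp_pos: [0.5819, -0.0506, 0.0794]
tcp_rot: [-180.0, 0.0, 166.4]
contact_force: [0.4, -0.5, 0.0]
opening: 0.306
gripper_force: 0.0
```

```bash
python3 -m inch '0.0002 0.001 0 0 0 0 0.0285; 0.0005 0.0019 0 0 0 0 0.0285; 0.0007 0.0029 0 0 0 0 0.0285; 0.0009 0.0039 0 0 0 0 0.0285; 0.0012 0.0049 0 0 0 0 0.0285;0.0012 0.0049 0 0 0 0 0.0285'; for i in 1; do python3 -m inch '0.0002 0.001 0 0 0 0 0.0285; 0.0002 0.001 0 0 0 0 0.0285'; done;  python3 -m inch '0.0002 0.001 0 0 0 0 0.0285; 0.0002 0.001 0 0 0 0 0.0285'
```

```text
time_s: 9.5
tcp_pos: [0.5828, -0.0467, 0.0791]
tcp_rot: [-179.9, -0.0, 166.3]
contact_force: [-2.1, -3.5, 2.3]
opening: 0.315
gripper_force: 2.4
time_s: 9.7
tcp_pos: [0.5833, -0.0443, 0.079]
tcp_rot: [180.0, -0.0, 166.4]
contact_force: [0.3, -0.9, 1.4]
opening: 0.306
gripper_force: 0.6
time_s: 9.9
tcp_pos: [0.5838, -0.0426, 0.0791]
tcp_rot: [180.0, 0.0, 166.4]
contact_force: [-0.2, 0.3, 0.6]
opening: 0.306
gripper_force: 0.0
```

```bash
python3 -m inch '0.0002 0.001 0 0 0 0 0.0285; 0.0002 0.001 0 0 0 0 0.0285';  python3 -m inch '0.0002 0.001 0 0 0 0 0.0285; 0.0002 0.001 0 0 0 0 0.0285';python3 -m inch '0.0002 0.001 0 0 0 0 0.0285; 0.0002 0.001 0 0 0 0 0.0285'
```

```text
time_s: 10.1
tcp_pos: [0.5839, -0.0419, 0.0791]
tcp_rot: [180.0, 0.0, 166.4]
contact_force: [-0.4, -0.1, 0.1]
opening: 0.307
gripper_force: 0.0
time_s: 10.3
tcp_pos: [0.5841, -0.0412, 0.0791]
tcp_rot: [180.0, 0.0, 166.4]
contact_force: [-0.1, -0.3, 0.2]
opening: 0.305
gripper_force: 0.0
time_s: 10.5
tcp_pos: [0.5842, -0.0405, 0.0791]
tcp_rot: [-180.0, 0.0, 166.4]
contact_force: [0.5, -0.3, 0.7]
opening: 0.308
gripper_force: 0.1
```

```bash
python3 -m inch '0.0002 0.001 0 0 0 0 0.0285; 0.0002 0.001 0 0 0 0 0.0285';  python3 -m inch '0.0002 0.001 0 0 0 0 0.0285; 0.0002 0.001 0 0 0 0 0.0285'; python3 - <<'E'
from h import *
s=snapshot("scene");t=sense();print(t["tcp_pos"],t["contact_force"])
cv2.imwrite("pics/c5.png",cv2.resize(s["pixels"][160:235,195:270,::-1],None,fx=8,fy=8,interpolation=2))
E
```

```text
time_s: 10.7
tcp_pos: [0.5843, -0.0397, 0.0791]
tcp_rot: [-180.0, 0.0, 166.4]
contact_force: [-0.6, -0.9, 0.4]
opening: 0.306
gripper_force: 0.8
time_s: 10.9
tcp_pos: [0.5846, -0.0385, 0.0791]
tcp_rot: [-180.0, 0.0, 166.4]
contact_force: [0.2, -2.8, 0.1]
opening: 0.304
gripper_force: 1.0
[ 0.58465062 -0.03852511  0.07913674] [-0.29694497 -1.32948166  0.50485876]
```

View pics/c5.png

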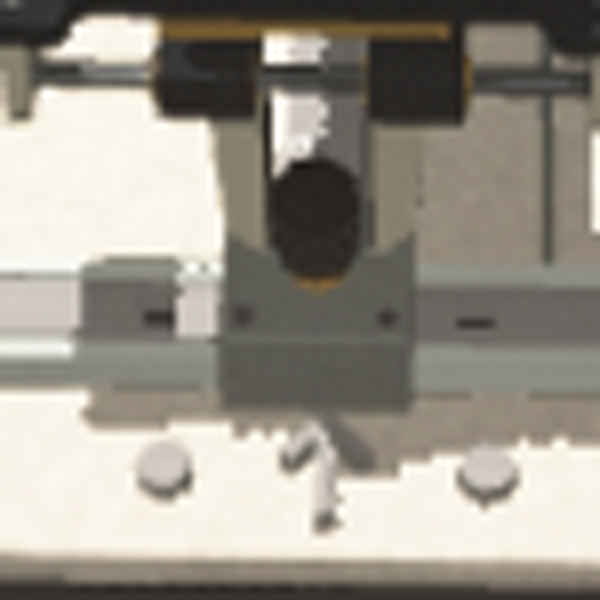

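The picture shows the knob at (317,210), midway between the two visible pockets at (158,318) and (475,322). It looks lower, so I'll test for capture with a small push.

```bash
python3 -m inch '0.0002 0.001 0 0 0 0 0.0285; 0.0002 0.001 0 0 0 0 0.0285';  python3 -m inch '0.0002 0.001 0 0 0 0 0.0285; 0.0002 0.001 0 0 0 0 0.0285'; python3 - <<'E'
from h import *
s=snapshot("scene")
p=np.array([.487,-.0423])+.095*np.array([.9718,-.2358])+.025*np.array([.2358,.9718])
for z in(.098,.1065):print(z,proj(s,[*p,z]),proj(s,[*p,z-.03]))
im=s["pixels"][160:235,195:270].astype(int).max(2)
n,l,st,c=cv2.connectedComponentsWithStats((im[18:38,30:48]<60).astype(np.uint8));print(st+[225,178,0,0,0],c+[225,178])
E
```

```text
time_s: 11.15
tcp_pos: [0.5848, -0.0374, 0.0791]
tcp_rot: [-180.0, 0.0, 166.4]
contact_force: [-0.1, -2.7, 0.5]
opening: 0.309
gripper_force: 0.9
time_s: 11.35
tcp_pos: [0.5849, -0.0371, 0.0791]
tcp_rot: [-180.0, 0.0, 166.3]
contact_force: [0.1, -4.0, -0.2]
opening: 0.309
gripper_force: 2.3
0.098 [234.26612553 183.17512297] [234.47487237 191.00689928]
0.1065 [234.20562995 180.89149249] [234.41647161 188.82326724]
[[225 178  18  20 217]
 [241 178   1   7   7]
 [229 180  11  14 136]] [[232.76036866 188.26728111]
 [241.         181.        ]
 [234.29411765 186.61029412]]
```

```bash
python3 -m inch '0.0002 0.001 0 0 0 0 0.0285; 0.0002 0.001 0 0 0 0 0.0285';  python3 -m inch '0.0002 0.001 0 0 0 0 0.0285; 0.0002 0.001 0 0 0 0 0.0285; 0.0002 0.001 0 0 0 0 0.0285'
```

```text
time_s: 11.6
tcp_pos: [0.585, -0.0369, 0.0791]
tcp_rot: [-179.9, 0.0, 166.3]
contact_force: [-1.0, -8.2, 0.6]
opening: 0.308
gripper_force: 3.7
time_s: 11.9
tcp_pos: [0.585, -0.0368, 0.0791]
tcp_rot: [-179.9, -0.0, 166.3]
contact_force: [-0.9, -10.0, 0.6]
opening: 0.309
gripper_force: 4.9
```

It's captured: side force rises to 10 N with no motion. I'll back off, open, lift clear and look.

```bash
python3 -m inch '-0.0005 -0.002 0 0 0 0 0.0285; -0.001 -0.004 0 0 0 0 0.0285; -0.001 -0.004 0 0 0 0 0.032; -0.001 -0.004 0 0 0 0 0.045; -0.001 -0.004 0 0 0 0 0.06; -0.001 -0.004 0 0 0 0 0.06; -0.001 -0.004 0.02 0 0 0 0.06; -0.001 -0.004 0.06 0 0 0 0.06; -0.001 -0.004 0.1 0 0 0 0.06; -0.001 -0.004 0.13 0 0 0 0.06';  python3 -m inch '-0.05 0.03 0.05 0 0 0 0.06; -0.1 0.06 0.05 0 0 0 0.06; -0.1 0.06 0.05 0 0 0 0.06; -0.1 0.06 0.05 0 0 0 0.06';python3 - <<'E'
from h import *
s=snapshot("scene")
im=s["pixels"][160:235,195:270].astype(int).max(2)
n,l,st,c=cv2.connectedComponentsWithStats((im[16:40,28:50]<60).astype(np.uint8));print(st+[223,176,0,0,0],c+[223,176])
cv2.imwrite("pics/c6.png",cv2.resize(s["pixels"][160:235,195:270,::-1],None,fx=8,fy=8,interpolation=2))
E
```

```text
time_s: 12.9
tcp_pos: [0.5847, -0.0383, 0.2114]
tcp_rot: [180.0, 0.1, 166.4]
contact_force: [-0.5, 0.5, -0.1]
opening: 0.647
gripper_force: 0.0
time_s: 13.3
tcp_pos: [0.4814, 0.0235, 0.2603]
tcp_rot: [179.9, 0.0, 166.6]
contact_force: [0.7, 0.6, -0.8]
opening: 0.644
gripper_force: 0.0
[[223 176  22  24 492]
 [232 181   1   1   1]
 [234 181   1   1   1]
 [236 180   2   2   2]
 [239 182   1   1   1]
 [231 184   9   9  30]
 [231 190   1   1   1]] [[233.33739837 187.47764228]
 [232.         181.        ]
 [234.         181.        ]
 [236.5        180.5       ]
 [239.         182.        ]
 [235.9        188.86666667]
 [231.         190.        ]]
```

View pics/c6.png

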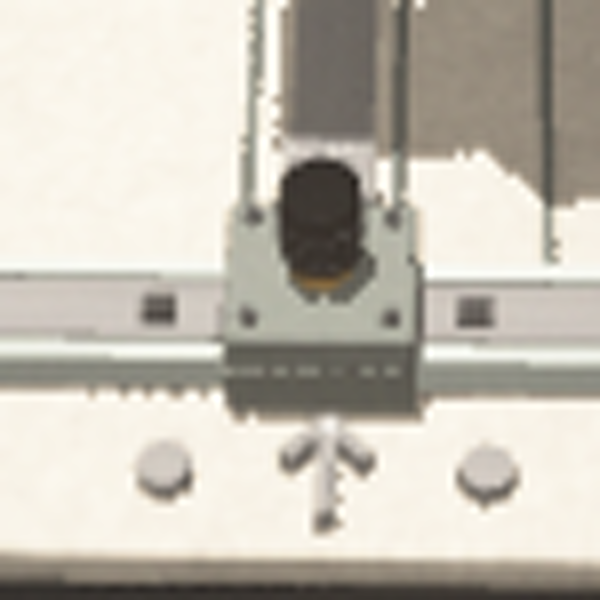

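The stop stands at the arrow. The knob's outline spans rows 179.4 to 194.7, centred at 187.1, which is what a home pin predicts; a pin resting on the bar would give 184.9. The arm is clear.

```bash
python3 -c "
from rig import *
print(close_job())"
```

```text
the job is handed in; nothing more can be done
None
```

The stop is in the pocket at the arrow with its plunger home as far as the camera can tell, the gripper has let go and is clear, and the job was handed in at about 13 s; no verdict came back.

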